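# Latch the instrument case

### The job

Shut the grey instrument case that stands on the bench with its lid ajar: swing the raised wire loop of the draw latch on its top over and down behind the hooked keeper on the lid, then press the latch lever back and fully down so that it snaps over centre, pulls the lid shut and stays closed when you let go.

Things in the scene. Friction and masses are not known exactly. Their poses are not given: they have to be found in the camera images.
- case: grey steel case, 115 deep (x) x 150 wide (y) x 110 high, fixed upright on the bench; latch in the middle of its top. Origin on the bench under the seam, which runs along y; x level, from the deep half (x -69 to -1) that carries the lever to the lid half (x 3 to 45); z up. The lid is hinged at the seam's foot; its gasket pushes it 7 mm ajar at the top, about 15 N to shut. All mm.
- lever_pivot (a point): centre of the lever's pin (along the case's y), at case x -18, z 126 mm. The steel lever reaches 70 mm from it, 22 mm wide (30 at its end), 6 thick; ears beside the pin rise to z 133. Push it near its end, on its lid-side face, towards the case's -x and then down: 10 N at most. At about 0.3 rad it passes dead centre; the lid's pull then holds it down.
- lever (a joint): lever angle, rad: 0 = lying level along the case's -x, fully closed (stop); 1.57 = upright; 2.0 = leaning over to the lid (stop). Starts at 1.75 to 1.9; slight friction keeps it where it is left. The loop's pivot is on the lever, 24 mm from the pin, 8 degrees under the lever's line as it lies closed, so nearly above the pin while the lever is up.
- loop_bar (a point): middle of the loop's cross bar (8 mm thick, 34 wide, along the case's y), 66 mm from the loop's pivot on two 5 mm wires. It starts standing up, some 20 mm above the lever's end, 74 to 92 degrees above level, kept by slight friction. Push it towards the lid (case +x), under 2 N: below 65 degrees it drops by itself onto the lid's top, about 9 mm beyond the keeper, and stays there.
- keeper (a point): middle of the keeper's top edge. Steel hook plate on the lid, 20 mm wide (y), 4 thick, 18 above the lid's top, leaning 20 degrees to the case's +x, so that a bar behind it (+x side) is caught under it. Lid shut: at case x 21, z 128 mm; ajar: x 28 to 29. The hooked bar's middle lies about 12 mm below this point.
Mind the look-alikes: they are no part of the job. There is more than one size of the case; the one meant has the size given above.

How it is judged:
On the way:
1. with the lever still up, the loop's bar is down behind the keeper, below its top edge (value of joint lever above 1 rad and x of loop_bar in the frame of keeper above 0 m and z of loop_bar in the frame of keeper below -0.004 m), for 0.1 s.
At the end, for the whole second after the job is handed in: the lever lies down within 0.12 rad (7 degrees) of fully closed, the loop's bar sits behind the keeper (within 20 mm of its top edge's middle), and the lid is drawn shut (the keeper less than 24.5 mm from the seam plane; it is 21 mm when fully shut and 28 mm when ajar) (value of joint lever below 0.12 rad and x of keeper in the frame of case below 0.0245 m and distance between loop_bar and keeper below 0.02 m); the robot touches nothing.
It also fails if it takes over 35 s, if anything falls off the work surface, if the arm or the gripper's body presses on something with over 40 N, if the wrist force passes 120 N, or if a joint passes its speed limit or range.

### The arm

A 6-joint arm with a two-finger parallel gripper is mounted at the origin on the work surface; the furniture and walls round the work are solid. World frame = base frame: x ahead of the robot, y to its left, z up, the work surface at z = 0. Lengths are in m, angles in rad, forces in N, time in s.
With the tool pointing down it reaches from about 0.3 to 0.95 m from the base axis. Payload 3.1 kg.
Tool frame: the origin (TCP) lies midway between the tips of the shut fingers; the grasp point (between the pads) lies 19 mm behind it (hold_point_z is the distance from the TCP to the grasp point, in m); z points along the fingers, y is the line along which they close (so a half turn about z gives the same grasp; the last joint's range is limited). The gripper opens to 85 mm and grips with 20 to 120 N. Pads are 22 mm wide; open, the fingers measure 114 mm over their backs; the gripper's body (76 mm by 85 mm) begins 54 mm behind the grasp point. The pads swing forward as they close: fully open they stand 13 mm farther back than shut.
Start: joints at [-1.215, 0.308, 1.634, -0, 1.2, -0.07], TCP at [0.258, -0.569, 0.202] pointing down, gripper open.
Joint ranges: [-3.06, 3.06], [-0.79, 1.96], [0.05, 2.63], [-1.19, 4.34], [0.05, 2.64], [-2.94, 2.94]. Speed limits (rad/s): [2.79, 2.79, 3.14, 3.14, 3.14, 3.14].

### API

Orientations are given as a unit quaternion [w, x, y, z].
In Python, from station import * gives the robot as it stands.
- The arm moves only by the tool arm_command, never from a script. Its argument "commands" is a list of rows, each a list of 7 numbers: the finger opening in cm, from 0 to 8.54, then the shift along the world's x, y, z in cm, then the turn, a rotation vector about the world's x, y, z in units of 5 degrees (1.0 is 5 degrees). In form: [[grip, x, y, z, wx, wy, wz], ...]. A call has 1 to 5 rows; each row shifts and turns the commanded pose from where the row before left it; what a row does not reach is not made up. A row lasts 1/10 s, in which the tool goes at most 50 mm and 8.59 degrees, less where a joint would pass 70% of its speed; a pose out of reach is approached as far as the arm can. A call with a gripper value outside its range is refused whole. The fingers move at their own pace and stop on an object; "squeeze" is the grip in N (left out, the last holds). Time passes only in rows, so rows that do not move let the fingers close. It gives the time, the measured TCP pose, the force, the opening and the grip force at its end, in the units of the state.
- read_state(): the state, without advancing time (a new reading comes with each control period).
- get_image(name): name is "side" or "top" or "wrist"; returns a dict with "frame" (384x512x3 uint8, red, green, blue), "fx", "fy", "cx", "cy" (pixels), "k1" (the pictures are not rectified: a ray, as slopes to the right and down, at radius r is drawn at 1 + k1 r^2 times it, then the intrinsics apply), "view" (4x4, takes a point from world to camera coordinates); the wrist camera has in their place "hand_eye" (4x4, takes a point from camera to tool coordinates, whose origin is the TCP and whose axes are the flange's). Camera axes: x right, y up, looking along -z (the intrinsics and any distortion apply to the point x, -y, -z); pixel columns grow to the right and rows downward; lengths in m; the calibration is good to about 2 mm. A picture is of the moment at which its call begins: read the wrist's pose just before it. There is no depth.
- finish_job(): hands the job in; it is judged then, once.
Trained networks look in a picture, given as the dict that the camera call returned (one of the last four; its "shot" number tells which), for a name from the list of things; names that differ only in an ending like _2 or _b are one class to them, and where a whole thing is asked for, a point or a joint stands for the part that bears it (a point fixed in the world has none). Each returns a list of dicts, best first, with "confidence" (0 to 1); they miss things now and then, are a little off and sometimes report something else, mostly with a low value. They report only what shows in the picture. A call takes as long as a camera call. They do not tell look-alikes from the thing itself.
- boxes_of(picture, thing): "bbox" ([left, top, width, height] in pixels, round what is visible of it).
- mark_of(picture, thing): "point" ([column, row] in pixels: a listed point, or the origin of a listed thing).
The state is a dict: "time": time; "joint_positions": joint angles; "joint_velocities": joint speeds; "joint_efforts": joint torques, N m; "ee_pos": TCP position; "ee_rot": TCP orientation; "wrist_force": force on the tool from outside, world axes, zero at the start; "ft_torque": the same for the moment, N m; "gripper_width": opening from 0.0 (shut) to 1.0 (fully open); "grasp_force": force on a finger pad.
Only numpy, scipy, OpenCV 4.12 (cv2) and the standard library are available. Lean on these libraries where they do the work, as an engineer would, in place of code of your own. Each camera call takes 0.05 s, during which the arm holds its last target. There are 200 camera calls.

## Working session

There is one attempt and no reset: what is moved stays moved. The work goes in short steps, Python scripts to look and compute and a tool call to move; the robot and the scene stay as the last step left them, time stands still between calls to the robot, and variables do not carry over. Pictures are saved under pics/ and viewed, at most 13 in all, crops included, and the job is handed in when it is done.

Besides the shell and the picture viewer there is one more tool, called by a JSON object that holds its "api" and its "payload", one argument or row to a line. arm_command: Moves the arm, as the interface text tells. Its arguments: {"type":"object","properties":{"commands":{"type":"array","items":{"type":"array","items":{"type":"number"}}},"squeeze":{"type":"number"}},"required":["commands"]}

```bash
mkdir -p pics; cat > h.py <<'E'
from station import *
import numpy as np, cv2
def ray(p,uv):
    x=(uv[0]-p["cx"])/p["fx"]; y=(uv[1]-p["cy"])/p["fy"]
    a,b=x,y
    for _ in range(20):
        s=1+p["k1"]*(a*a+b*b); a,b=x/s,y/s
    M=np.linalg.inv(p["view"]) 
    d=M[:3,:3]@np.array([a,-b,-1]); return M[:3,3],d/np.linalg.norm(d)
def proj(p,X):
    c=p["view"]@np.append(X,1); a,b=c[0]/-c[2],-c[1]/-c[2]
    s=1+p["k1"]*(a*a+b*b); return np.array([a*s*p["fx"]+p["cx"],b*s*p["fy"]+p["cy"]])
def tri(ps,uvs):
    A=np.zeros((3,3));B=np.zeros(3);R=[]
    for p,uv in zip(ps,uvs):
        o,d=ray(p,uv);P=np.eye(3)-np.outer(d,d);A+=P;B+=P@o;R.append((P,o))
    X=np.linalg.solve(A,B); return X,[np.linalg.norm(P@(X-o)) for P,o in R]
def onz(p,uv,z):
    o,d=ray(p,uv); return o+d*(z-o[2])/d[2]
def save(p,n): cv2.imwrite("pics/"+n+".png",p["frame"][:,:,::-1])
E
python3 - <<'E'
from h import *
np.set_printoptions(precision=3,suppress=True)
ps={}
for n in("side","top"):
    p=get_image(n);ps[n]=p;save(p,n)
    p["view"]=np.array(p["view"])
    print(n,"cam",np.linalg.inv(p["view"])[:3,3],"look",-p["view"][2,:3])
    for t in("case","lever_pivot","loop_bar","keeper"):
        print(t,[(np.round(m["point"],1).tolist(),round(m["confidence"],2)) for m in mark_of(p,t)],
          [(np.round(m["bbox"]).tolist(),round(m["confidence"],2)) for m in boxes_of(p,t)])
a=np.hstack([ps["side"]["frame"],]);
print(read_state()["time"])
E
```

```text
side cam [ 0.043 -1.087  0.393] look [ 0.422  0.845 -0.329]
case [([194.1, 269.2], 0.8), ([280.2, 231.5], 0.59)] [([172.0, 217.0, 59.0, 68.0], 0.84), ([247.0, 137.0, 73.0, 110.0], 0.69)]
lever_pivot [([286.1, 178.8], 0.95), ([199.1, 223.5], 0.77)] [([171.0, 217.0, 57.0, 65.0], 0.95), ([247.0, 136.0, 73.0, 110.0], 0.85)]
loop_bar [([280.5, 138.8], 0.65), ([186.6, 230.0], 0.64)] [([277.0, 139.0, 12.0, 31.0], 0.69), ([182.0, 222.0, 18.0, 11.0], 0.54)]
keeper [([182.6, 231.6], 0.69), ([265.0, 181.3], 0.62)] [([248.0, 182.0, 38.0, 67.0], 0.84), ([170.0, 226.0, 30.0, 60.0], 0.6)]
top cam [ 0.254 -0.357  0.936] look [ 0.154 -0.008 -0.988]
case [([256.7, 171.8], 0.9), ([293.5, 279.5], 0.71)] [([210.0, 116.0, 97.0, 82.0], 0.97), ([264.0, 241.0, 71.0, 62.0], 0.89)]
lever_pivot [([299.6, 276.2], 0.74), ([259.7, 144.7], 0.71)] [([212.0, 114.0, 94.0, 84.0], 0.77), ([264.0, 243.0, 65.0, 61.0], 0.56)]
loop_bar [([297.2, 292.8], 0.61), ([256.6, 137.1], 0.56)] [([245.0, 135.0, 24.0, 13.0], 0.68), ([289.0, 267.0, 9.0, 27.0], 0.51)]
keeper [([253.5, 171.9], 0.75), ([297.9, 291.2], 0.75)] [([211.0, 156.0, 87.0, 43.0], 0.96), ([263.0, 282.0, 39.0, 19.0], 0.82)]
0.9
```

View pics/side.png

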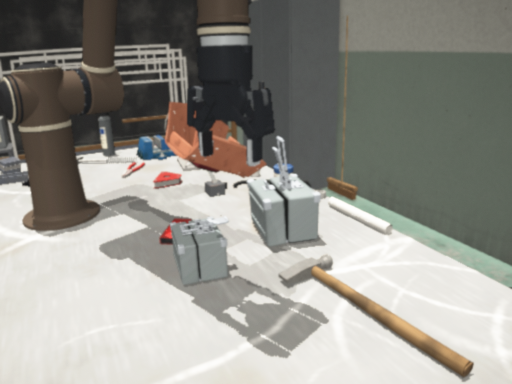

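View pics/top.png

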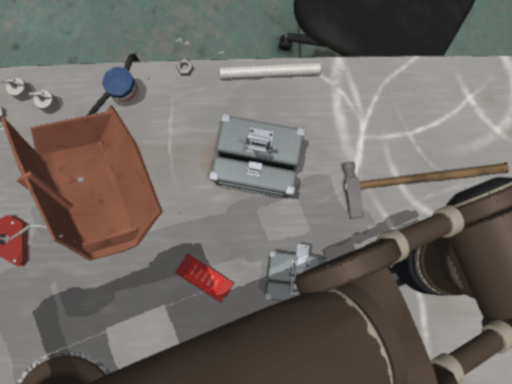

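Two candidates show: the large case (side 280,195; top 257,157), with its loop raised and its lid ajar, and a small one (side 198,250; top 293,270), already latched. The large one fits the description. I'll confirm this with its size and an enlarged crop.

```bash
python3 - <<'E'
from h import *
np.set_printoptions(precision=3,suppress=True)
s=get_image("side");t=get_image("top")
for p in(s,t):p["view"]=np.array(p["view"])
def near(p,n,c):
    m=[q["point"] for q in mark_of(p,n) if np.hypot(*(np.array(q["point"])-c))<60]; return m[0] if m else None
for n in("case","lever_pivot","loop_bar","keeper"):
    a,b=near(s,n,(280,190)),near(t,n,(257,157)); print(n,a,b)
    if a is not None and b is not None: X,e=tri([s,t],[a,b]);print(X,e)
# top-edge corners at z .11 (far-left, far-right, near-right, near-left)
for uv in[(221,116),(304,128),(295,195),(211,181),(219,156),(297,167)]: print(uv,onz(t,uv,.11))
def crop(p,x,y,w,h,k,n):
    cv2.imwrite("pics/"+n+".png",cv2.resize(p["frame"][y:y+h,x:x+w,::-1],None,fx=k,fy=k,interpolation=cv2.INTER_CUBIC))
a=cv2.resize(s["frame"][125:255,235:335,::-1],(400,520),interpolation=2)
b=cv2.resize(t["frame"][105:205,205:310,::-1],(400,381),interpolation=2)
c=np.zeros((520,800,3),np.uint8);c[:,:400]=a;c[:381,400:]=b
cv2.imwrite("pics/c1.png",c)
E
```

```text
case [276.7, 236.3] [254.1, 174.6]
[ 0.446 -0.369 -0.014] [np.float64(0.003363074710173735), np.float64(0.0033630747101738865)]
lever_pivot [283.3, 179.0] [259.9, 147.3]
[ 0.464 -0.377  0.125] [np.float64(0.00028380943238071006), np.float64(0.00028380943238071846)]
loop_bar [280.9, 138.8] [256.8, 137.4]
[ 0.459 -0.371  0.214] [np.float64(0.0019564923108077543), np.float64(0.0019564923108077014)]
keeper [265.3, 179.8] [253.2, 170.3]
[ 0.424 -0.365  0.127] [np.float64(0.0010306352307575296), np.float64(0.0010306352307575706)]
(221, 116) [ 0.527 -0.309  0.11 ]
(304, 128) [ 0.502 -0.457  0.11 ]
(295, 195) [ 0.381 -0.437  0.11 ]
(211, 181) [ 0.409 -0.29   0.11 ]
(219, 156) [ 0.454 -0.305  0.11 ]
(297, 167) [ 0.431 -0.442  0.11 ]
```

View pics/c1.png

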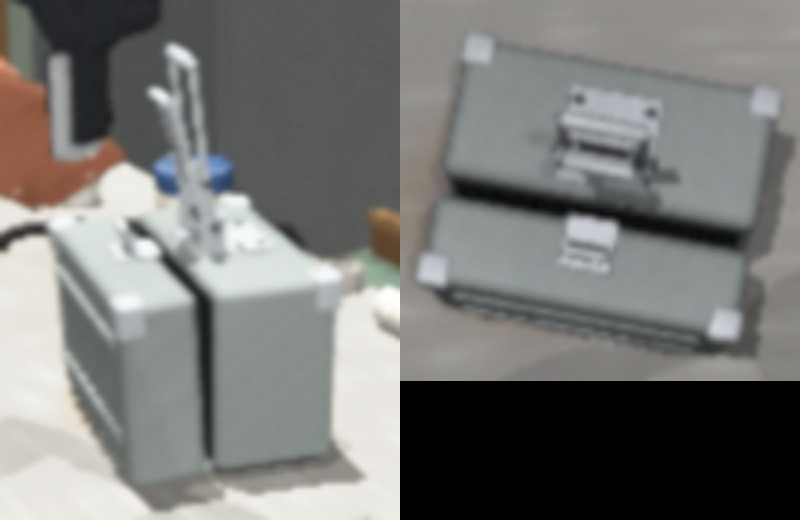

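The crop shows the large case with its lid ajar, the lever standing, the loop bar above and behind the lever's end (crop 180,50), and the keeper on the lid (crop 145,245). Its measured top is 150 mm wide and about 121 mm deep including the gap, so it is the one meant. Its +x points at the robot: ex ≈ (-.985, .17), origin ≈ (.4465, -.371).

```bash
python3 - <<'E'
from h import *
from scipy.spatial.transform import Rotation as R
s=read_state();q=s["ee_rot"];m=R.from_quat([q[1],q[2],q[3],q[0]]).as_matrix()
print(s["ee_pos"],np.round(m,3),s["wrist_force"])
y=m[:2,1];a=np.degrees(np.arctan2(y[1],y[0]));print("tool y heading",a,"want",np.degrees(np.arctan2(.985,.171)),"mod 180")
E
```

```text
[ 0.25813293 -0.56917188  0.2017659 ] [[ 0.911  0.413 -0.   ]
 [ 0.413 -0.911  0.   ]
 [ 0.    -0.    -1.   ]] [-0.5218126  -0.35646777  0.26210308]
tool y heading -65.60418908106269 want 80.15137761686103 mod 180
```

{"api": "arm_command", "payload": {
  "commands": [
    [0,0,0,4.5,0,0,-1.4],
    [0,0,0,4.5,0,0,-1.4],
    [0,3.5,3,1,0,0,-1.4],
    [0,3.5,3,0,0,0,-1.4],
    [0,3.5,3,0,0,0,-1.25]
  ]
}}

```text
time: 1.9
ee_pos: [0.3641, -0.4789, 0.3031]
ee_rot: [0.001, 0.996, -0.089, 0.001]
wrist_force: [0.5, 0.7, -1.2]
gripper_width: 0.143
grasp_force: 0.0
```

{"api": "arm_command", "payload": {
  "commands": [
    [0,3.5,3,0,0,0,0],
    [0,3.5,3,0,0,0,0],
    [0,3.5,3,0,0,0,0],
    [0,2.6,1,0,0,0,0],
    [0,0,0,0,0,0,0]
  ]
}}

```text
time: 2.4
ee_pos: [0.4973, -0.3768, 0.3017]
ee_rot: [-0.0, 0.997, -0.084, 0.001]
wrist_force: [-0.4, -0.3, 0.9]
gripper_width: 0.003
grasp_force: 0.0
```

{"api": "arm_command", "payload": {
  "commands": [
    [0,0,0,-3,0,0,0],
    [0,0,0,-3,0,0,0],
    [0,0,0,-2.5,0,0,0],
    [0,0,-0.2,-1.2,0,0,0],
    [0,0,0,0,0,0,0]
  ]
}}

```text
time: 2.9
ee_pos: [0.4923, -0.3809, 0.2024]
ee_rot: [-0.001, 0.996, -0.086, -0.002]
wrist_force: [-1.0, -0.3, 1.4]
gripper_width: 0.002
grasp_force: 0.0
```

```bash
python3 - <<'E'
from h import *
np.set_printoptions(precision=3,suppress=True)
st=read_state();s=get_image("side");t=get_image("top")
for p in(s,t):p["view"]=np.array(p["view"])
print(st["ee_pos"],"tip px",proj(s,st["ee_pos"]))
for n in("loop_bar","lever_pivot"):
    for p in(s,t): print(n,[(np.round(m["point"],1).tolist(),round(m["confidence"],2)) for m in mark_of(p,n)])
cv2.imwrite("pics/c2.png",cv2.resize(s["frame"][80:230,210:350,::-1],None,fx=4,fy=4,interpolation=2))
E
```

```text
[ 0.492 -0.381  0.202] tip px [295.75  143.224]
loop_bar [([282.1, 179.0], 0.68), ([184.4, 229.8], 0.63), ([279.7, 139.9], 0.59)]
loop_bar [([295.5, 293.5], 0.65), ([257.8, 136.5], 0.48)]
lever_pivot [([200.5, 225.9], 0.79), ([286.4, 180.4], 0.7)]
lever_pivot [([297.3, 275.8], 0.79), ([257.2, 147.8], 0.73)]
```

View pics/c2.png

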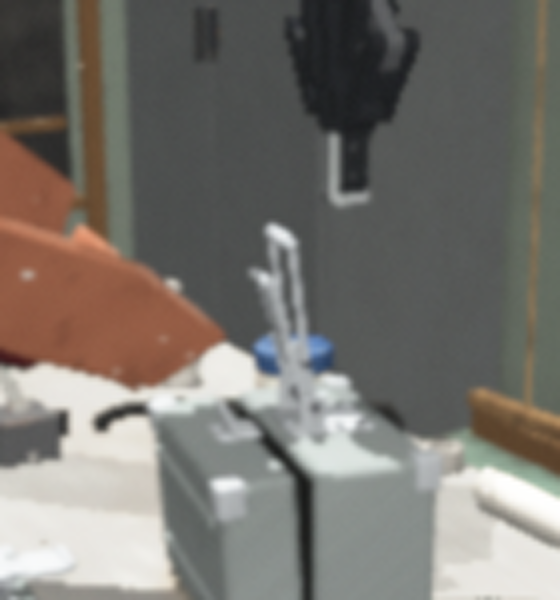

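The finger tip shows at side (297,130), while the TCP projects to (296,143), about 20 mm lower. I'll check that mismatch before pushing.

```bash
python3 - <<'E'
from h import *
np.set_printoptions(precision=3,suppress=True)
st=read_state();s=get_image("side");s["view"]=np.array(s["view"]);w=get_image("wrist")
print(st["time"],st["ee_pos"],st["gripper_width"],"tip",proj(s,st["ee_pos"]))
c=np.array([.258,-.569,.215]);d=np.array([.413,-.911,0])*.0425
print("start pads",proj(s,c+d),proj(s,c-d))
for X in([.4465,-.371,0],[.501,-.456,.11],[.501,-.456,0],[.395,-.29,.11]): print(X,proj(s,np.array(X)))
print(s["fx"],s["k1"],np.array(w["hand_eye"]))
for n in("loop_bar","lever_pivot","keeper"):print(n,[(np.round(m["point"],1).tolist(),round(m["confidence"],2)) for m in mark_of(w,n)])
f=np.zeros((384,800,3),np.uint8);f[:,:512]=w["frame"][:,:,::-1];f[:360,512:]=cv2.resize(s["frame"][90:180,260:332,::-1],(288,360));cv2.imwrite("pics/c3.png",f)
E
```

```text
3.2 [ 0.495 -0.382  0.207] -0.0012063300666257481 tip [297.111 141.231]
start pads [252.179 182.974] [209.695 173.118]
[0.4465, -0.371, 0] [275.76  231.607]
[0.501, -0.456, 0.11] [318.385 193.169]
[0.501, -0.456, 0] [316.911 240.755]
[0.395, -0.29, 0.11] [238.659 180.137]
395.9215223355156 -0.11062324500852785 [[ 0.     0.955  0.297  0.076]
 [ 1.     0.    -0.001 -0.   ]
 [-0.001  0.297 -0.955 -0.173]
 [ 0.     0.     0.     1.   ]]
loop_bar []
lever_pivot [([253.2, 221.9], 0.55)]
keeper [([254.0, 222.1], 0.51)]
```

View pics/c3.png

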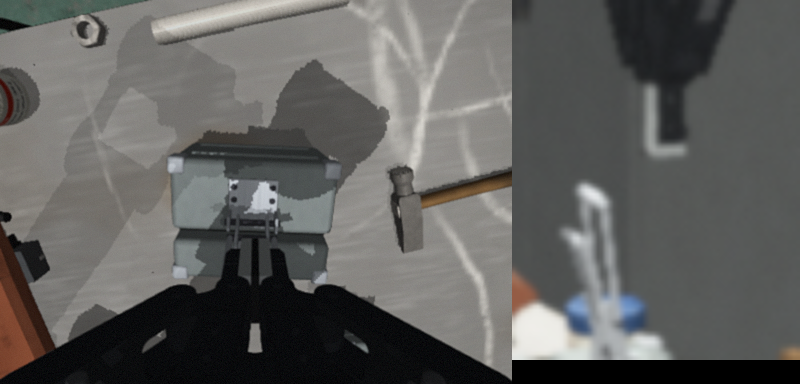

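The fingers seem to end about 20 mm short of the TCP. I'll push gently at this height, which does no harm if it misses, and then look.

{"api": "arm_command", "payload": {
  "commands": [
    [0,-1,0.17,-0.3,0,0,0],
    [0,-1,0.17,-0.2,0,0,0],
    [0,-1,0.17,0,0,0,0],
    [0,-0.5,0.09,0,0,0,0],
    [0,0,0,0,0,0,0]
  ]
}}

```text
time: 3.95
ee_pos: [0.4581, -0.3751, 0.1998]
ee_rot: [-0.0, 0.996, -0.086, -0.0]
wrist_force: [-0.4, -0.1, -0.3]
gripper_width: -0.002
grasp_force: 0.0
```

```bash
python3 - <<'E'
from h import *
np.set_printoptions(precision=3,suppress=True)
st=read_state();s=get_image("side");s["view"]=np.array(s["view"]);w=get_image("wrist")
print(w["fx"],w["cy"],st["ee_pos"],st["wrist_force"],"tip",proj(s,st["ee_pos"]),proj(s,st["ee_pos"]+np.array([0,0,.022])))
for n in("loop_bar",):print(n,[(np.round(m["point"],1).tolist(),round(m["confidence"],2)) for m in mark_of(s,n)])
f=np.zeros((400,800,3),np.uint8);f[:384,:480]=w["frame"][:,16:496,::-1];f[:,480:]=cv2.resize(s["frame"][100:200,250:330,::-1],(320,400));cv2.imwrite("pics/c4.png",f)
E
```

```text
314.92807906294956 194.97970069333095 [ 0.458 -0.375  0.2  ] [-0.414 -0.116 -0.342] tip [280.637 145.846] [280.573 135.664]
loop_bar [([182.7, 227.8], 0.67), ([278.8, 137.6], 0.57)]
```

View pics/c4.png

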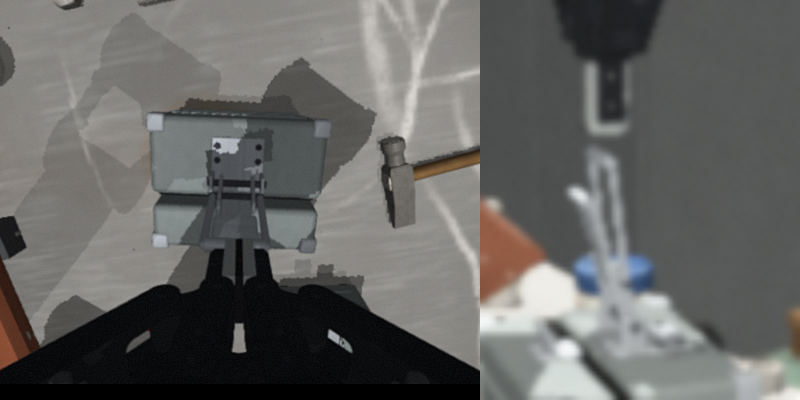

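The closed fingertip (side ≈ 282,133) sits about 9 mm above the bar (280,138), so the real tip is about 27 mm above the reported TCP; the wrist view agrees. I'll back off, go lower and push.

{"api": "arm_command", "payload": {
  "commands": [
    [0,1.7,-0.3,0,0,0,0],
    [0,1.8,-0.31,0,0,0,0],
    [0,0,0,-1.2,0,0,0],
    [0,0,0,-1.2,0,0,0],
    [0,0,0,0,0,0,0]
  ]
}}

```text
time: 4.6
ee_pos: [0.4916, -0.3794, 0.172]
ee_rot: [-0.002, 0.996, -0.086, -0.003]
wrist_force: [-0.1, 1.0, -1.0]
gripper_width: -0.004
grasp_force: 0.0
```

{"api": "arm_command", "payload": {
  "commands": [
    [0,-1,0.17,0,0,0,0],
    [0,-1,0.17,0,0,0,0],
    [0,-0.6,0.1,0,0,0,0],
    [0,-0.6,0.1,0,0,0,0],
    [0,0,0,0,0,0,0]
  ]
}}

```text
time: 5.1
ee_pos: [0.4612, -0.376, 0.1763]
ee_rot: [0.0, 0.996, -0.086, 0.0]
wrist_force: [-0.6, -0.2, -0.6]
gripper_width: -0.004
grasp_force: 0.0
```

```bash
python3 - <<'E'
from h import *
np.set_printoptions(precision=3,suppress=True)
st=read_state();s=get_image("side");s["view"]=np.array(s["view"]);w=get_image("wrist")
print(st["ee_pos"],st["wrist_force"],"tip",proj(s,st["ee_pos"]+np.array([0,0,.027])))
for n in("loop_bar",):print(n,[(np.round(m["point"],1).tolist(),round(m["confidence"],2)) for m in mark_of(s,n)])
f=np.zeros((400,800,3),np.uint8);f[:384,:480]=w["frame"][:,16:496,::-1];f[:,480:]=cv2.resize(s["frame"][100:200,250:330,::-1],(320,400));cv2.imwrite("pics/c5.png",f)
E
```

```text
[ 0.461 -0.376  0.176] [-0.602 -0.161 -0.595] tip [282.119 144.139]
loop_bar [([272.1, 141.1], 0.66)]
```

View pics/c5.png

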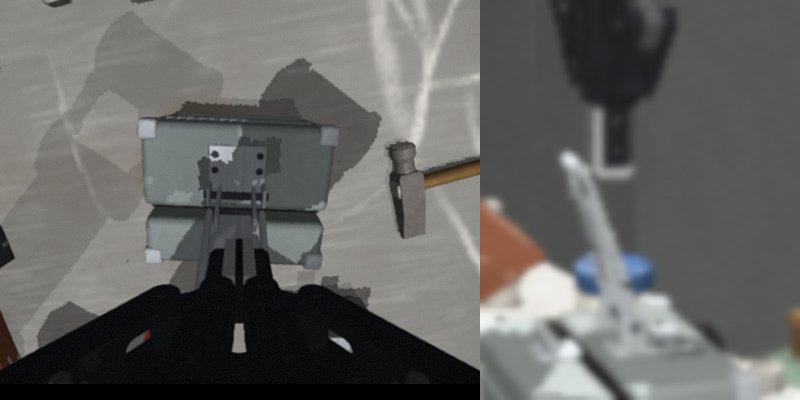

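The bar is now being pushed ahead of the finger (side 272,141), level with the lever's end. I'll keep going until it drops.

{"api": "arm_command", "payload": {
  "commands": [
    [0,-0.8,0.14,0,0,0,0],
    [0,-0.8,0.14,-0.1,0,0,0],
    [0,-0.8,0.14,-0.1,0,0,0],
    [0,-0.6,0.1,0,0,0,0],
    [0,0,0,0,0,0,0]
  ]
}}

```text
time: 5.75
ee_pos: [0.431, -0.3704, 0.1736]
ee_rot: [-0.0, 0.996, -0.086, -0.0]
wrist_force: [0.3, 1.0, -0.0]
gripper_width: -0.001
grasp_force: 0.0
```

{"api": "arm_command", "payload": {
  "commands": [
    [0,0,0,0,0,0,0],
    [0,0,0,1.5,0,0,0],
    [0,0,0,1.5,0,0,0]
  ]
}}

```text
time: 6.05
ee_pos: [0.4323, -0.3707, 0.2047]
ee_rot: [-0.0, 0.996, -0.086, -0.0]
wrist_force: [0.5, -0.2, -0.5]
gripper_width: 0.001
grasp_force: 0.0
```

```bash
cat > look.py <<'E'
from h import *
import sys
np.set_printoptions(precision=3,suppress=True)
st=read_state();s=get_image("side");s["view"]=np.array(s["view"]);t=get_image("top");t["view"]=np.array(t["view"])
print(st["time"],st["ee_pos"],st["wrist_force"],"tip",proj(s,st["ee_pos"]+np.array([0,0,.027])))
for n in("loop_bar","keeper"):
  for p in(s,t):print(n,[(np.round(m["point"],1).tolist(),round(m["confidence"],2)) for m in mark_of(p,n)])
f=np.zeros((480,800,3),np.uint8);f[:,:400]=cv2.resize(s["frame"][100:220,240:340,::-1],(400,480),interpolation=2);f[:400,400:]=cv2.resize(t["frame"][105:205,207:307,::-1],(400,400),interpolation=2);cv2.imwrite("pics/%s.png"%sys.argv[1],f)
E
python3 look.py c6
```

```text
6.05 [ 0.432 -0.371  0.205] [ 0.547 -0.212 -0.526] tip [268.784 132.017]
loop_bar [([259.5, 187.0], 0.65), ([184.7, 229.2], 0.48)]
loop_bar [([252.5, 179.9], 0.7), ([299.0, 292.2], 0.53)]
keeper [([181.2, 227.9], 0.85), ([262.2, 179.2], 0.71)]
keeper [([298.5, 293.4], 0.75), ([253.6, 172.0], 0.56)]
```

View pics/c6.png

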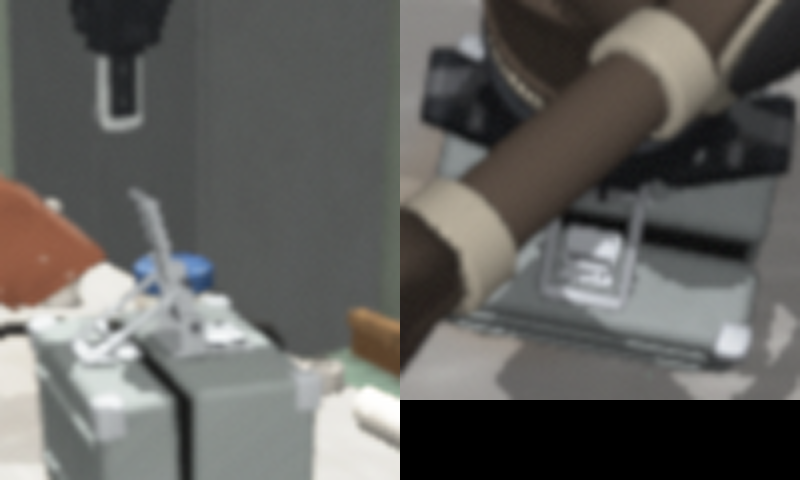

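The loop is down: its bar lies behind the keeper (side 259,187; top 252,180) and the lever is still up (end at about side 275,148). Next I go round to the lid side of the lever.

{"api": "arm_command", "payload": {
  "commands": [
    [0,-1.2,0.3,0,0,0,0],
    [0,0,0,-2,0,0,0],
    [0,0,0,-2,0,0,0],
    [0,0,0,-1.2,0,0,0],
    [0,0,0,0,0,0,0]
  ]
}}

```text
time: 6.85
ee_pos: [0.418, -0.3659, 0.1491]
ee_rot: [-0.002, 0.996, -0.086, -0.002]
wrist_force: [0.4, -0.1, 0.2]
gripper_width: 0.001
grasp_force: 0.0
```

{"api": "arm_command", "payload": {
  "commands": [
    [0,0.85,-0.15,0.1,0,0,0],
    [0,0.85,-0.15,0.2,0,0,0],
    [0,0.7,-0.12,0.1,0,0,0],
    [0,0.7,-0.12,0.1,0,0,0],
    [0,0,0,0,0,0,0]
  ]
}}

```text
time: 7.35
ee_pos: [0.4529, -0.3738, 0.1577]
ee_rot: [0.001, 0.996, -0.085, 0.001]
wrist_force: [0.6, -1.2, 0.5]
gripper_width: -0.006
grasp_force: 0.0
```

```bash
python3 look.py c7
```

```text
7.35 [ 0.453 -0.374  0.158] [ 0.563 -1.237  0.538] tip [278.256 152.949]
loop_bar [([259.9, 186.1], 0.61), ([183.8, 227.6], 0.47)]
loop_bar [([248.8, 175.3], 0.7), ([295.0, 294.3], 0.58)]
keeper [([182.7, 230.4], 0.75), ([262.4, 183.2], 0.65)]
keeper [([295.0, 293.8], 0.76), ([252.2, 171.1], 0.6)]
```

View pics/c7.png

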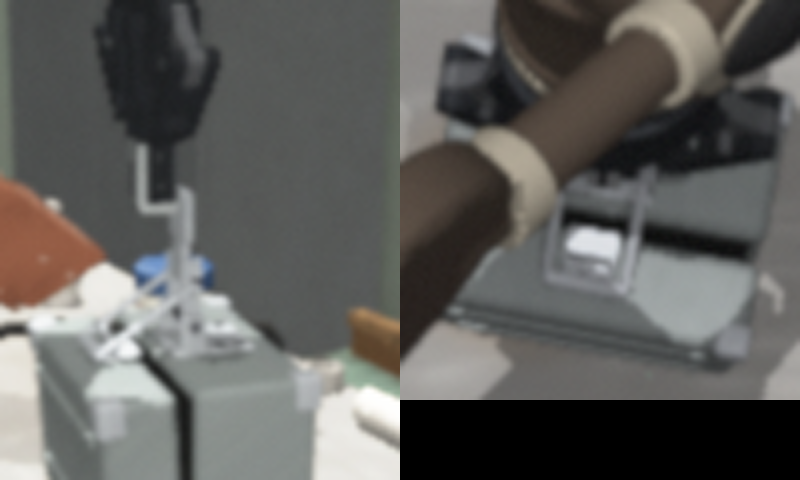

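The finger holds the lever's lid-side face near its end, about 11 mm below the top. The lever is about upright and the bar is still behind the keeper. Following the arc.

{"api": "arm_command", "payload": {
  "commands": [
    [0,0.7,-0.12,0,0,0,0],
    [0,0.7,-0.12,-0.1,0,0,0],
    [0,0.9,-0.15,-0.2,0,0,0],
    [0,0.8,-0.14,-0.4,0,0,0],
    [0,0,0,0,0,0,0]
  ]
}}

```text
time: 8.15
ee_pos: [0.4834, -0.3787, 0.1494]
ee_rot: [0.0, 0.996, -0.086, 0.0]
wrist_force: [-0.4, 0.4, 1.8]
gripper_width: -0.002
grasp_force: 0.6
```

{"api": "arm_command", "payload": {
  "commands": [
    [0,0.5,-0.08,-0.35,0,0,0],
    [0,0.5,-0.08,-0.35,0,0,0],
    [0,0.4,-0.07,-0.45,0,0,0],
    [0,0.4,-0.07,-0.45,0,0,0],
    [0,0,0,0,0,0,0]
  ]
}}

```text
time: 8.65
ee_pos: [0.5003, -0.3808, 0.1325]
ee_rot: [-0.001, 0.996, -0.086, -0.0]
wrist_force: [-0.5, 0.5, -0.0]
gripper_width: 0.002
grasp_force: 0.2
```

```bash
python3 look.py c8
```

```text
8.65 [ 0.5   -0.381  0.133] [-0.519  0.549 -0.017] tip [298.678 161.933]
loop_bar [([265.4, 185.2], 0.59), ([184.1, 228.3], 0.53)]
loop_bar [([253.0, 169.2], 0.73), ([298.0, 294.5], 0.41)]
keeper [([268.3, 180.5], 0.79), ([182.9, 228.0], 0.64)]
keeper [([251.2, 167.8], 0.91), ([295.6, 290.8], 0.82), ([255.4, 168.1], 0.54)]
```

View pics/c8.png

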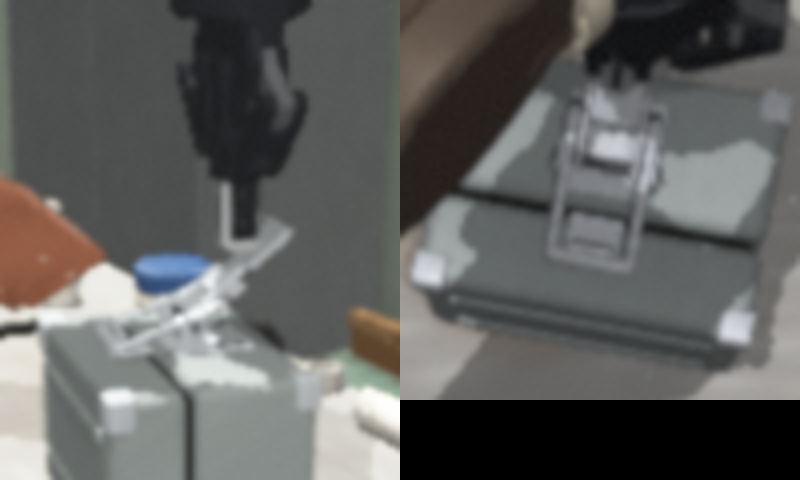

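The bar is hooked on the keeper, the lid is drawing in (keeper side 268,180; the gap is narrower), and the lever is at about 0.6 rad with the finger on it. Continuing down.

{"api": "arm_command", "payload": {
  "commands": [
    [0,0.4,-0.07,-0.5,0,0,0],
    [0,0.4,-0.07,-0.5,0,0,0],
    [0,0.2,-0.03,-0.5,0,0,0],
    [0,0.1,-0.02,-0.5,0,0,0],
    [0,0,0,0,0,0,0]
  ]
}}

```text
time: 9.45
ee_pos: [0.5109, -0.3828, 0.1124]
ee_rot: [-0.001, 0.996, -0.086, -0.001]
wrist_force: [-0.1, -0.5, 0.1]
gripper_width: -0.0
grasp_force: 0.0
```

{"api": "arm_command", "payload": {
  "commands": [
    [0,0.1,-0.02,-0.4,0,0,0],
    [0,0.1,0,-0.4,0,0,0],
    [0,0,0,0,0,0,0]
  ]
}}

```text
time: 9.75
ee_pos: [0.5128, -0.3832, 0.105]
ee_rot: [-0.0, 0.996, -0.086, -0.0]
wrist_force: [-0.8, 0.3, -0.2]
gripper_width: 0.002
grasp_force: 0.0
```

{"api": "arm_command", "payload": {
  "commands": [
    [0,0,0,-0.2,0,0,0],
    [0,0,0,-0.2,0,0,0],
    [0,0,0,0,0,0,0]
  ]
}}

```text
time: 10.05
ee_pos: [0.5129, -0.3834, 0.1015]
ee_rot: [-0.0, 0.996, -0.086, -0.0]
wrist_force: [-0.3, 0.0, 0.8]
gripper_width: -0.002
grasp_force: 0.0
```

```bash
python3 look.py c9
```

```text
10.05 [ 0.513 -0.383  0.101] [-0.271  0.024  0.805] tip [303.965 174.855]
loop_bar [([269.0, 184.3], 0.66), ([187.1, 228.8], 0.59)]
loop_bar [([295.4, 293.6], 0.71), ([252.8, 170.5], 0.51)]
keeper [([185.9, 230.9], 0.95), ([269.2, 179.3], 0.55)]
keeper [([297.8, 290.7], 0.98), ([254.9, 167.5], 0.7), ([251.5, 170.5], 0.27)]
```

View pics/c9.png

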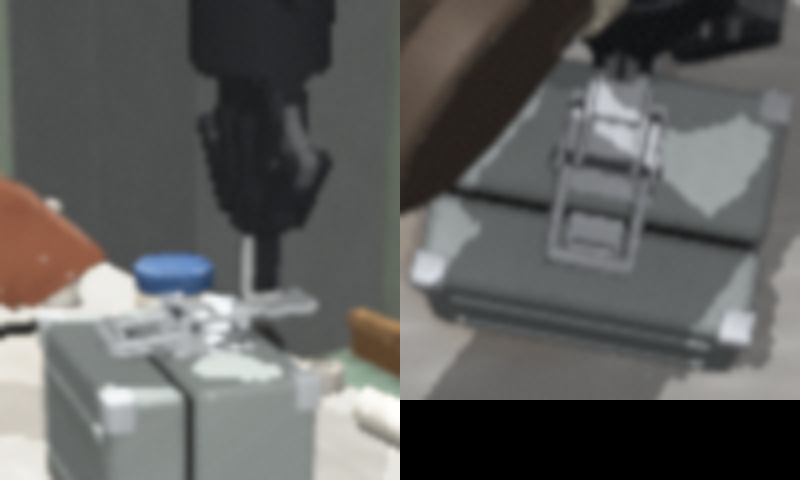

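The lever lies about level (end at side 318,174) and the lid is shut. I'll press lightly to confirm the stop, then lift clear.

{"api": "arm_command", "payload": {
  "commands": [
    [0,0,0,-0.2,0,0,0],
    [0,0,0,-0.1,0,0,0],
    [0,0,0,0,0,0,0]
  ]
}}

```text
time: 10.65
ee_pos: [0.5135, -0.3839, 0.1005]
ee_rot: [0.0, 0.996, -0.086, 0.0]
wrist_force: [-2.3, 1.2, 6.6]
gripper_width: -0.002
grasp_force: 3.3
```

Contact with the stop: 6.6 N upward. Lifting clear.

{"api": "arm_command", "payload": {
  "commands": [
    [0,0,0,1.5,0,0,0],
    [0,0,0,3,0,0,0],
    [0,0,0,4,0,0,0],
    [0,0,0,4,0,0,0],
    [0,0,0,0,0,0,0]
  ]
}}

```text
time: 11.15
ee_pos: [0.5172, -0.3869, 0.2328]
ee_rot: [0.004, 0.996, -0.086, 0.006]
wrist_force: [0.0, -0.2, 0.5]
gripper_width: 0.006
grasp_force: 0.0
```

```bash
python3 look.py c10
```

```text
11.15 [ 0.517 -0.387  0.233] [ 0.036 -0.245  0.545] tip [307.307 115.923]
loop_bar [([266.3, 182.7], 0.51), ([181.0, 227.3], 0.51)]
loop_bar [([252.7, 166.6], 0.72)]
keeper [([269.2, 178.6], 0.81), ([183.7, 228.7], 0.67)]
keeper [([254.1, 167.8], 0.91), ([296.7, 291.7], 0.9)]
```

View pics/c10.png

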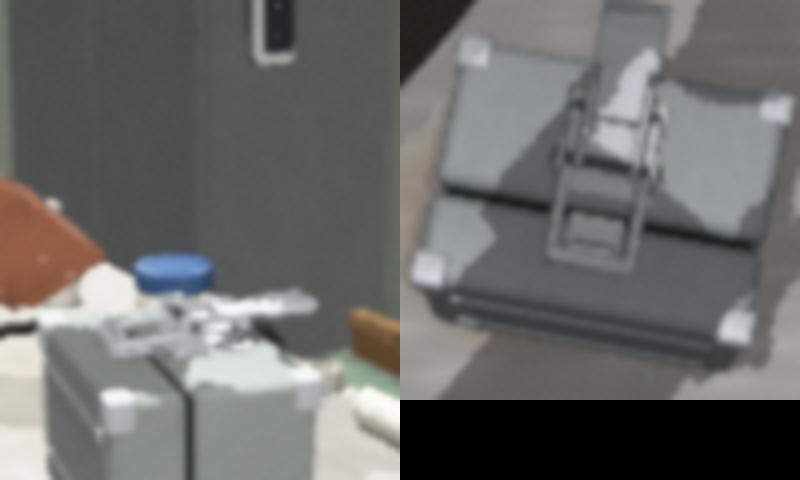

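With the arm clear, the lever lies level, the bar is hooked behind the keeper (side 266,183 against 269,179), and the lid stays shut.

```bash
python3 -c "
from station import *
print(finish_job())"
```

```text
the job is handed in; nothing more can be done
None
```

I shut and latched the 115 × 150 × 110 mm case and handed the job in at about 11 s of the 35 s; the last pictures show the loop hooked behind the keeper, the lever level, the lid drawn shut and the arm clear, but the hand-in returned no verdict.

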